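# Fetch the crucible from behind the flasks

### The job

Clear the two flasks and the square mould off the tray and stand them on the wooden board, leaving the crucible where it is until all three are there. Then take the crucible from the tray and set it down in the middle of the turntable. After that put each flask and the mould back in the middle of the very pad that it came from, keeping everything upright throughout.

Things in the scene. Friction and masses are not known exactly. Their poses are not given: they have to be found in the camera images.
- tray: fixed bare metal tray, light grey: plate 180 (x) x 210 (y) x 6 mm with one upright wall 45 mm high, 4 mm thick along its far (+x) edge (inner face at x = +90 mm). Origin: centre of the plate's underside; x points from the open edge to the wall; yaw at most 0.2 rad. In its frame the pads are centred at (-53, 0), (15, 68), (15, -68) mm; the crucible starts on the plate at (15, 0) mm
- pad_front: fixed round off-white pad on the tray, 64 mm across, 6 mm thick, its top 12 mm above the table: the one near the tray's open edge, in front of the crucible. Origin: centre of its underside
- pad_left: fixed round pad of the same size, to the left (tray +y) of the crucible. Origin: centre of its underside
- pad_right: fixed round pad of the same size, to the right (tray -y) of the crucible. Origin: centre of its underside
- flask_narrow: loose narrow, tall steel casting flask: upright perforated-looking cylinder 48 mm across, 96 mm high, filled, with a plaster-coloured top. Starts upright at the centre of any one of the three pads. Origin: centre of its underside. About 0.35 kg
- flask_wide: loose wide steel casting flask, like the narrow one but 60 mm across and 80 mm high. Starts upright at the centre of any one of the three pads. Origin: centre of its underside. About 0.4 kg
- mould: loose square ingot mould: upright dark steel block 44 x 44 mm, 88 mm high, sides along its x and y axes (within 0.2 rad of the tray's axes at the start). Starts at the centre of any one of the three pads. Origin: centre of its underside. About 0.5 kg
- crucible: loose open clay crucible, a low round cup 54 mm across (straight-sided from 10 mm up, the foot narrower), 46 mm high, wall 5 mm. Starts upright on the tray between the three pads and the wall. Origin: centre of its underside. About 0.1 kg
- board: fixed light wooden board lying to one side (left or right, whichever the turntable is not on), 240 mm along its x, 120 mm along its y, 18 mm thick: the side area. Origin: centre of its underside. Turned by at most 0.2 rad
- turntable: fixed brass-coloured round turntable, 150 mm across, its flat top 40 mm above the table, with a thin dark ring 68 mm across drawn round its middle; it does not turn. Origin: centre of its underside

How it is judged:
On the way, in this order (a step that is already met when the one before it is completed fails the run):
1. both flasks and the mould stand upright, released, on the board, while the crucible is still in its place (x of flask_narrow in the frame of board between -0.12 and 0.12 m and y of flask_narrow in the frame of board between -0.06 and 0.06 m and z of flask_narrow in the frame of board between 0.013 and 0.023 m and linear speed of each of flask_narrow, flask_wide, mould below 0.02 m/s and angular speed of each of flask_narrow, flask_wide, mould below 0.2 rad/s and angle between each of flask_narrow, flask_wide, mould's own z axis and vertical below 0.1 rad and x of flask_wide in the frame of board between -0.12 and 0.12 m and y of flask_wide in the frame of board between -0.06 and 0.06 m and z of flask_wide in the frame of board between 0.013 and 0.023 m and x of mould in the frame of board between -0.12 and 0.12 m and y of mould in the frame of board between -0.06 and 0.06 m and z of mould in the frame of board between 0.013 and 0.023 m and contact force between the fingers and flask_narrow below 0.1 N and contact force between the fingers and flask_wide below 0.1 N and contact force between the fingers and mould below 0.1 N and contact force between the fingers and crucible below 0.1 N and distance of crucible from where it was at the start of the episode below 0.02 m), for 0.2 s.
2. the crucible stands, released, in the middle of the turntable, while both flasks and the mould are still on the board (horizontal distance between crucible and turntable below 0.015 m and z of crucible in the frame of turntable between 0.035 and 0.045 m and linear speed of each of crucible, flask_narrow, flask_wide, mould below 0.02 m/s and angular speed of each of crucible, flask_narrow, flask_wide, mould below 0.2 rad/s and angle between each of crucible, flask_narrow, flask_wide, mould's own z axis and vertical below 0.1 rad and x of flask_narrow in the frame of board between -0.12 and 0.12 m and y of flask_narrow in the frame of board between -0.06 and 0.06 m and z of flask_narrow in the frame of board between 0.013 and 0.023 m and x of flask_wide in the frame of board between -0.12 and 0.12 m and y of flask_wide in the frame of board between -0.06 and 0.06 m and z of flask_wide in the frame of board between 0.013 and 0.023 m and x of mould in the frame of board between -0.12 and 0.12 m and y of mould in the frame of board between -0.06 and 0.06 m and z of mould in the frame of board between 0.013 and 0.023 m and contact force between the fingers and flask_narrow below 0.1 N and contact force between the fingers and flask_wide below 0.1 N and contact force between the fingers and mould below 0.1 N and contact force between the fingers and crucible below 0.1 N), for 0.2 s.
At the end, for the whole second after the job is handed in: The crucible stands upright on the turntable within 15 mm of its middle, and both flasks and the mould stand upright within 15 mm of where each one began, on its own pad; all released and at rest (horizontal distance between crucible and turntable below 0.015 m and z of crucible in the frame of turntable between 0.035 and 0.045 m and linear speed of each of crucible, flask_narrow, flask_wide, mould below 0.02 m/s and angular speed of each of crucible, flask_narrow, flask_wide, mould below 0.2 rad/s and angle between each of crucible, flask_narrow, flask_wide, mould's own z axis and vertical below 0.1 rad and distance of each of flask_narrow, flask_wide, mould from where it was at the start of the episode below 0.015 m and contact force between the fingers and flask_narrow below 0.1 N and contact force between the fingers and flask_wide below 0.1 N and contact force between the fingers and mould below 0.1 N and contact force between the fingers and crucible below 0.1 N); the robot touches nothing.
It fails at once if a flask, the mould or the crucible is tipped over (leans more than 35 degrees) (angle between any of flask_narrow, flask_wide, mould, crucible's own z axis and vertical above 0.61 rad).
It also fails if it takes over 138 s, if anything falls off the work surface, if the arm or the gripper's body presses on something with over 40 N, if the wrist force passes 120 N, or if a joint passes its speed limit or range.

### The arm

A 6-joint arm with a two-finger parallel gripper is mounted at the origin on the work surface. World frame = base frame: x ahead of the robot, y to its left, z up, the work surface at z = 0. Lengths are in m, angles in rad, forces in N, time in s.
With the tool pointing down it reaches from about 0.35 to 0.85 m from the base axis. Payload 8.1 kg.
Tool frame: the origin (TCP) lies on the mounting face of the last link; the fingertips stand 186 mm ahead of it and the grasp point (between the pads) lies 167 mm ahead of it; z points along the fingers, y is the line along which they close (so a half turn about z gives the same grasp; the last joint's range is limited). The gripper opens to 93 mm and grips with 3 to 60 N. Pads are 15 mm wide; open, the fingers measure 128 mm over their backs; the gripper's body (75 mm by 188 mm) begins 65 mm behind the grasp point.
Start: joints at [-1.299, 0.13, 1.488, -0, 1.523, -0.085], TCP at [0.21, -0.562, 0.405] pointing down, gripper open.
Joint ranges: [-2.96, 2.96], [-0.89, 2.26], [0.02, 2.5], [-1.34, 4.48], [0, 2.73], [-2.66, 2.66]. Speed limits (rad/s): [2.39, 2.39, 2.79, 3.14, 3.14, 3.14].

### API

Orientations are given as a rotation vector (axis times angle).
In Python, from plant import * gives the robot as it stands. The module is installed in compiled form; this text tells all that it offers.
- The arm moves only by the tool arm_command, never from a script. Its argument "increments" is a list of rows, each a list of 6 numbers: the shift along the tool's x, y, z in units of 0.2 m (1.0 is 0.2 m), then the turn, a rotation vector about the tool's x, y, z in units of pi rad (1.0 is pi rad). A call has exactly 5 rows; each row is the pose to reach, as a shift and turn from the pose commanded when the call began, along the tool's axes at that moment, turning the shorter way round; what a row does not reach only later rows make up. A row lasts 1/8 s, in which the tool goes at most 62.5 mm and 10.7 degrees, less where a joint would pass 70% of its speed; a pose out of reach is approached as far as the arm can. A call with a number of a shift or a turn outside -1 to 1 is refused whole. A call with a gripper value outside its range is refused whole. "fingers" is the closure, from -1 (fully open) to 1 (shut), set as the call begins (left out, the last holds). The fingers move at their own pace and stop on an object; "force" is the grip in N (left out, the last holds). Time passes only in rows, so rows that repeat a pose let the fingers close, or fill a call up. It gives the time, the measured TCP pose, the force, the opening and the grip force at its end, in the units of the state.
- read_state(): the state, without advancing time (a new reading comes with each control period).
- read_camera(name): name is "scene" or "top" or "wrist"; returns a dict with "image" (384x512x3 uint8, red, green, blue), "fx", "fy", "cx", "cy" (pixels), "T" (4x4, takes a point from camera to world coordinates). Camera axes: x right, y down, z forward; pixel columns grow to the right and rows downward; lengths in m; the calibration is good to about 2 mm. A picture is of the moment at which its call begins. There is no depth.
- close_job(): hands the job in; it is judged then, once.
The state is a dict: "t": time; "q": joint angles; "dq": joint speeds; "joint_torque": joint torques, N m; "tool_pos": TCP position; "orientation": TCP orientation; "force": force on the tool from outside, world axes, zero at the start; "wrist_torque": the same for the moment, N m; "opening": finger opening in m; "gripper_force": force on a finger pad.
Only numpy, scipy, OpenCV 4.12 (cv2) and the standard library are available. Lean on these libraries where they do the work, as an engineer would, in place of code of your own. Each camera call takes 0.05 s, during which the arm holds its last target. There are 200 camera calls.

## Working session

There is one attempt and no reset: what is moved stays moved. The work goes in short steps, Python scripts to look and compute and a tool call to move; the robot and the scene stay as the last step left them, time stands still between calls to the robot, and variables do not carry over. Pictures are saved under pics/ and viewed, at most 14 in all, crops included, and the job is handed in when it is done.

Besides the shell and the picture viewer there is one more tool, called in YAML: its name, and indented under it one key for each argument. arm_command: Moves the arm, as the interface text tells. Shifts and turns lie within -1 to 1; 1 stands for 0.2 m of shift or pi rad of turn. Its arguments: {"type":"object","properties":{"increments":{"type":"array","items":{"type":"array","items":{"type":"number","minimum":-1,"maximum":1}}},"fingers":{"type":"number"},"force":{"type":"number"}},"required":["increments"]}

```bash
mkdir -p pics; python3 - <<'E'
from plant import *
import cv2
print(read_state())
for n in ("top","scene"):
    c=read_camera(n); cv2.imwrite(f"pics/{n}0.png",c["image"][:,:,::-1]); print(n,c["fx"],c["fy"],c["cx"],c["cy"],c["T"].round(4).tolist() if hasattr(c["T"],'round') else c["T"])
E
```

```text
{'t': 0.0, 'q': array([-1.29935193e+00,  1.31168410e-01,  1.48927979e+00,  2.20229827e-05,
        1.52298519e+00, -8.54261556e-02]), 'dq': array([-0.00096825,  0.00038394, -0.00019906,  0.00103182,  0.00040641,
        0.00060062]), 'joint_torque': array([-2.81548128e-03, -5.59846401e+01, -4.91766250e+01,  7.66469026e-02,
        3.55063076e-02, -2.03385421e-04]), 'tool_pos': array([ 0.2095555 , -0.5619742 ,  0.40368252]), 'orientation': array([-3.08990700e+00, -5.57273673e-01,  2.34000878e-04]), 'force': array([-0.89317265, -0.42285741,  0.6313045 ]), 'wrist_torque': array([0.02493367, 0.01651344, 0.01222219]), 'gripper_force': 0.0, 'opening': 0.09330038001768601}
top 498.6369239739328 498.6369239739328 249.502354075281 194.27190437324677 [[-0.0079, -0.9825, 0.1861, 0.3013], [-1.0, 0.0086, 0.0029, -0.0067], [-0.0045, -0.1861, -0.9825, 1.414], [0.0, 0.0, 0.0, 1.0]]
scene 461.67848240938827 461.67848240938827 250.37356944321965 186.28845550334523 [[-0.1852, 0.5841, -0.7903, 1.3357], [0.9825, 0.1246, -0.1381, 0.1606], [0.0178, -0.802, -0.597, 0.6201], [0.0, 0.0, 0.0, 1.0]]
```

View pics/top0.png

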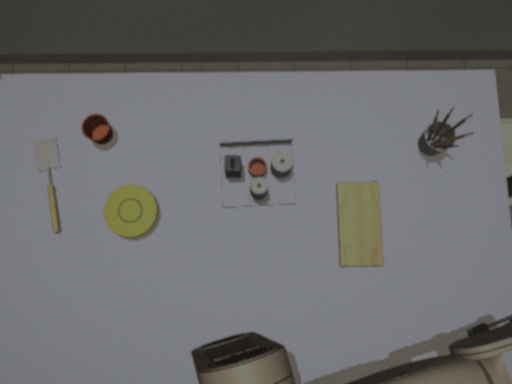

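View pics/scene0.png

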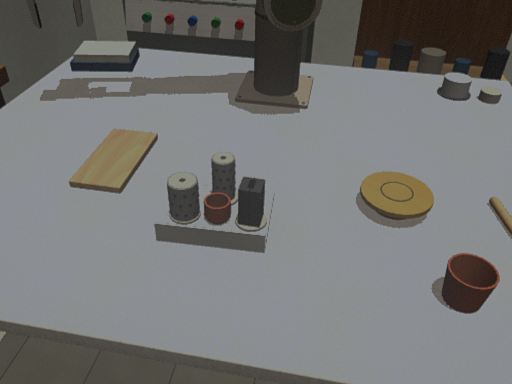

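The tray is at about (258,175) in the top view: mould on the left pad (233,166), wide flask on the right pad (282,165), narrow flask in front (259,188), crucible at (257,167). The turntable is at (130,211) and the board at (360,223).

```bash
cat > h.py <<'E'
from plant import *
import cv2, numpy as np
from scipy.spatial.transform import Rotation as R
def ray(c,u,v,z):
    T=np.array(c["T"]); d=T[:3,:3]@np.array([(u-c["cx"])/c["fx"],(v-c["cy"])/c["fy"],1.0])
    return T[:3,3]+d*(z-T[2,3])/d[2]
def proj(c,p):
    T=np.array(c["T"]); q=T[:3,:3].T@(np.array(p)-T[:3,3]); return np.array([c["fx"]*q[0]/q[2]+c["cx"],c["fy"]*q[1]/q[2]+c["cy"]])
def blobs(mask,amin=60):
    cs,_=cv2.findContours(mask.astype(np.uint8),cv2.RETR_EXTERNAL,cv2.CHAIN_APPROX_NONE)
    return sorted([c for c in cs if cv2.contourArea(c)>amin],key=cv2.contourArea,reverse=True)
def pose():
    s=read_state(); return s["tool_pos"],R.from_rotvec(s["orientation"]).as_matrix(),s
E
python3 - <<'E'
from h import *
c=read_camera("top"); im=c["image"]; hsv=cv2.cvtColor(im,cv2.COLOR_RGB2HSV)
m=(hsv[...,0]>14)&(hsv[...,0]<38)&(hsv[...,1]>70)&(hsv[...,2]>70)
for b in blobs(m,500):
    (u,v),(w,h),a=cv2.minAreaRect(b); z=0.04 if u<250 else 0.018
    print((u,v),(w,h),a,"world",ray(c,u,v,z), [ray(c,*p,z)[:2].round(3).tolist() for p in cv2.boxPoints(((u,v),(w,h),a))])
for n,u,v,z in [("narrow",259,183,.108),("wide",282,160,.092),("mould",233,160,.1),("cruc",257,165,.05),("tray BL",223,206,.006),("BR",295,204,.006)]: print(n,ray(c,u,v,z).round(3))
p,Rm,s=pose(); w=read_camera("wrist"); T=np.array(w["T"])
print("R",Rm.round(3).tolist(),"cam in tool",(Rm.T@(T[:3,3]-p)).round(4),(Rm.T@T[:3,:3]).round(3).tolist(),w["fx"],w["cx"],w["cy"])
cv2.imwrite("pics/crop1.png",cv2.convertScaleAbs(cv2.resize(im[130:220,205:310,::-1],None,fx=6,fy=6,interpolation=cv2.INTER_CUBIC),alpha=1.6))
E
```

```text
(359.3896484375, 223.96131896972656) (83.70353698730469, 41.7866096496582) 87.51044464111328 world [ 0.47793094 -0.31110593  0.018     ] [[0.596, -0.252], [0.6, -0.372], [0.363, -0.368], [0.359, -0.253]]
(130.50001525878906, 211.00001525878906) (51.61879348754883, 53.03300476074219) 45.0 world [0.51692725 0.32982544 0.04      ] [[0.516, 0.433], [0.623, 0.332], [0.517, 0.227], [0.414, 0.327]]
narrow [ 0.579 -0.028  0.108]
wide [ 0.646 -0.092  0.092]
mould [0.645 0.041 0.1  ]
cruc [ 0.643 -0.024  0.05 ]
tray BL [0.534 0.074 0.006]
BR [ 0.538 -0.132  0.006]
R [[0.937, 0.349, -0.0], [0.349, -0.937, 0.001], [0.0, -0.001, -1.0]] cam in tool [0.0687 0.0012 0.0193] [[0.0, -0.969, -0.248], [1.0, 0.0, 0.0], [-0.0, -0.248, 0.969]] 339.60553007616886 255.2641475167617 189.12725672859105
```

View pics/crop1.png

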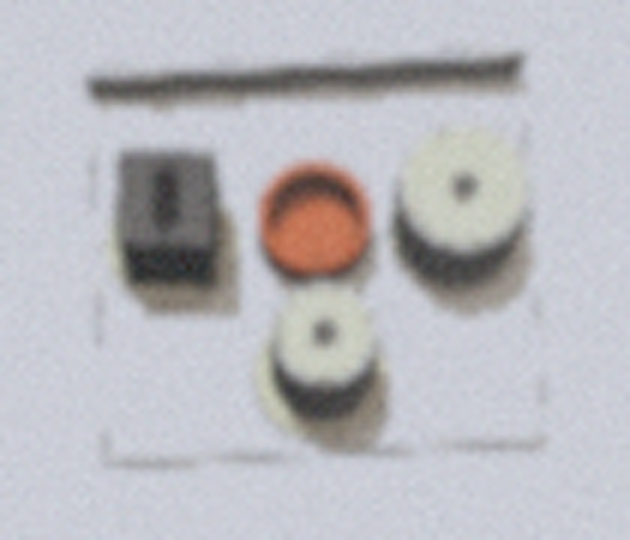

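The crop shows the narrow flask top at (259,185.5), the wide top at (282,161), the mould top at (233,164) and the crucible rim at (258,166.5). The tray yaw is about +0.05. Next I'll go above the tray for a wrist look.

arm_command:
  increments:
    - [0.25,-0.16,0,0,0,0]
    - [0.5,-0.32,0,0,0,0]
    - [0.75,-0.48,0,0,0,0]
    - [0.95,-0.6,0,0,0,0]
    - [0.95,-0.6,0,0,0,0]
  fingers: -1

```text
t: 0.82
tool_pos: [0.3474, -0.3811, 0.4048]
orientation: [-3.09, -0.564, -0.001]
force: [0.8, -0.5, 0.8]
opening: 0.0931
gripper_force: 0.0
```

arm_command:
  increments:
    - [0.25,-0.16,0,0,0,0]
    - [0.5,-0.32,0,0,0,0]
    - [0.75,-0.48,0,0,0,0]
    - [0.95,-0.6,0,0,0,0]
    - [0.95,-0.6,0,0,0,0]

```text
t: 1.45
tool_pos: [0.483, -0.2032, 0.4045]
orientation: [-3.09, -0.563, 0.0]
force: [-0.6, 0.0, 0.3]
opening: 0.093
gripper_force: 0.0
```

arm_command:
  increments:
    - [0.25,-0.16,0,0,0,0.03]
    - [0.5,-0.32,0,0,0,0.06]
    - [0.75,-0.48,0,0,0,0.1]
    - [0.95,-0.6,0,0,0,0.1]
    - [0.95,-0.6,0,0,0,0.1]

```text
t: 2.08
tool_pos: [0.619, -0.0252, 0.4038]
orientation: [-3.141, -0.07, 0.002]
force: [-0.1, -0.5, 0.5]
opening: 0.0929
gripper_force: 0.0
```

```bash
python3 - <<'E'
from h import *
p,Rm,s=pose(); print(s["t"],p,Rm.round(3).tolist(),s["dq"].round(3))
c=read_camera("wrist"); im=c["image"]; np.save("w1.npy",c,allow_pickle=True)
cv2.imwrite("pics/w1.png",im[:,:,::-1])
E
```

```text
2.075 [ 0.61901243 -0.02523481  0.40382739] [[0.999, 0.045, -0.001], [0.045, -0.999, 0.0], [-0.001, -0.0, -1.0]] [-0.049 -0.036  0.04  -0.024  0.007 -0.03 ]
```

View pics/w1.png

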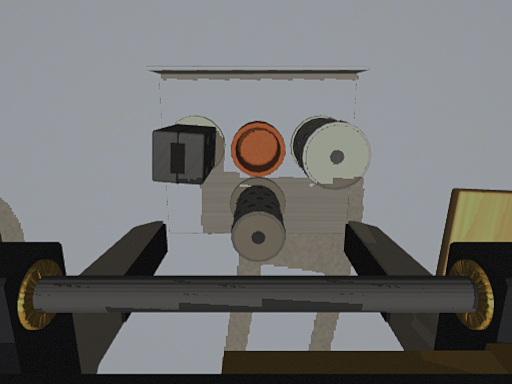

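The wrist view shows the narrow top centre at (258,237), the wide top at (337,156), the mould's top-face hole at (178,158) and the crucible rim at (258,149). The tray's front corners are at about (169,233) and (349,233).

```bash
python3 - <<'E'
from h import *
c=np.load("w1.npy",allow_pickle=True).item(); im=c["image"]; hsv=cv2.cvtColor(im,cv2.COLOR_RGB2HSV)
P={}
for n,u,v,z in [("narrow",258,237,.108),("wide",337,156,.092),("mould",178,158,.1),("cruc",258,149,.052),("trayL",169,233,.006),("wallTL",149,67,.051),("wallTR",369,70,.051)]:
    P[n]=ray(c,u,v,z); print(n,P[n].round(4))
m=((hsv[...,0]<12)|(hsv[...,0]>172))&(hsv[...,1]>120)
b=blobs(m)[0]; print("cruc mask",cv2.minEnclosingCircle(b))
yaw=.045; ex=np.array([np.cos(yaw),np.sin(yaw)]); ey=np.array([-ex[1],ex[0]])
for n,a,bb in [("narrow",-53,0),("wide",15,-68),("mould",15,68),("cruc",15,0)]:
    print(n,"tray origin",(P[n][:2]-ex*a/1e3-ey*bb/1e3).round(4))
d=P["wallTR"]-P["wallTL"]; print("yaw from wall",np.arctan2(d[0],-d[1]),np.linalg.norm(d))
s=cv2.resize(im[110:270,140:385,::-1],None,fx=3.2,fy=3.2,interpolation=cv2.INTER_CUBIC); cv2.imwrite("pics/w1c.png",cv2.convertScaleAbs(s,alpha=1.5))
E
```

```text
narrow [ 0.574  -0.0307  0.108 ]
wide [ 0.6457 -0.0961  0.092 ]
mould [0.6391 0.0399 0.1   ]
cruc [ 0.6433 -0.0279  0.052 ]
trayL [0.5323 0.0725 0.006 ]
wallTL [0.7148 0.0767 0.051 ]
wallTR [ 0.7214 -0.1276  0.051 ]
cruc mask ((257.5, 148.5), 27.613502502441406)
narrow tray origin [ 0.6269 -0.0284]
wide tray origin [ 0.6276 -0.0289]
mould tray origin [ 0.6272 -0.0287]
cruc tray origin [ 0.6283 -0.0286]
yaw from wall 0.032016012583963104 0.20445310019885185
```

View pics/w1c.png

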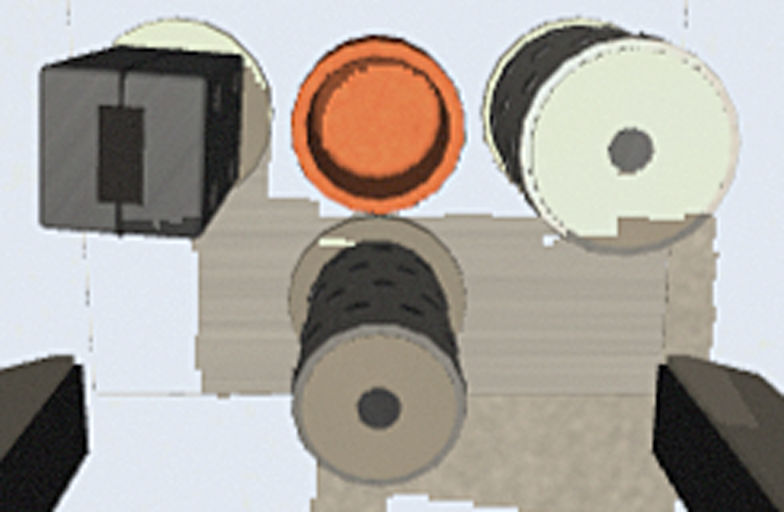

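Everything agrees on tray origin (0.6274, -0.0287) and yaw 0.045, with the tool aligned to the tray. I'll grasp the narrow flask first.

arm_command:
  increments:
    - [-0.12,0.01,0.1,0,0,0]
    - [-0.224,0.02,0.32,0,0,0]
    - [-0.224,0.02,0.55,0,0,0]
    - [-0.224,0.02,0.74,0,0,0]
    - [-0.224,0.02,0.785,0,0,0]

```text
t: 2.75
tool_pos: [0.5713, -0.0337, 0.2448]
orientation: [-3.141, -0.063, 0.009]
force: [-0.8, 0.7, 0.4]
opening: 0.0927
gripper_force: 0.0
```

arm_command:
  increments:
    - [0,0,0,0,0,0]
    - [0,0,0,0,0,0]
    - [0,0,0,0,0,0]
    - [0,0,0,0,0,0]
    - [0,0,0,0,0,0]
  fingers: 1
  force: 30

```text
t: 3.38
tool_pos: [0.5735, -0.0314, 0.2482]
orientation: [-3.14, -0.067, -0.001]
force: [0.0, 4.3, 1.4]
opening: 0.0479
gripper_force: 4.5
```

arm_command:
  increments:
    - [0,0,0,0,0,0]
    - [0,0,-0.05,0,0,0]
    - [0,0,-0.1,0,0,0]
    - [0,0,-0.1,0,0,0]
    - [0,0,-0.1,0,0,0]

```text
t: 4.0
tool_pos: [0.5733, -0.0317, 0.2677]
orientation: [3.141, 0.067, -0.0]
force: [-0.2, -0.9, -3.6]
opening: 0.0468
gripper_force: 29.9
```

arm_command:
  increments:
    - [0,0,-0.1,0,0,0]
    - [0,0,-0.25,0,0,0]
    - [0,0,-0.4,0,0,0]
    - [-0.05,0.08,-0.5,0,0,0]
    - [-0.15,0.24,-0.5,0,0,0]

```text
t: 4.62
tool_pos: [0.5457, -0.0814, 0.371]
orientation: [3.14, 0.07, 0.007]
force: [0.5, -0.2, -2.4]
opening: 0.0465
gripper_force: 29.9
```

arm_command:
  increments:
    - [-0.13,0.19,0,0,0,0]
    - [-0.26,0.39,0,0,0,0]
    - [-0.4,0.59,0,0,0,0]
    - [-0.54,0.79,0,0,0,0]
    - [-0.67,0.97,0,0,0,0]

```text
t: 5.25
tool_pos: [0.4179, -0.2822, 0.3683]
orientation: [3.14, 0.066, -0.0]
force: [1.1, 0.9, -2.7]
opening: 0.0463
gripper_force: 29.9
```

arm_command:
  increments:
    - [-0.08,0.1,0,0,0,0]
    - [-0.115,0.15,0.02,0,0,0]
    - [-0.115,0.15,0.13,0,0,0]
    - [-0.115,0.15,0.28,0,0,0]
    - [-0.115,0.15,0.42,0,0,0]

```text
t: 5.88
tool_pos: [0.398, -0.3111, 0.2828]
orientation: [-3.141, -0.068, 0.0]
force: [0.3, 0.4, -2.9]
opening: 0.0465
gripper_force: 29.9
```

arm_command:
  increments:
    - [0,0,0.06,0,0,0]
    - [0,0,0.11,0,0,0]
    - [0,0,0.13,0,0,0]
    - [0,0,0.145,0,0,0]
    - [0,0,0.145,0,0,0]

```text
t: 6.5
tool_pos: [0.3983, -0.3116, 0.2552]
orientation: [3.14, 0.067, 0.001]
force: [-0.2, 0.2, -3.6]
opening: 0.047
gripper_force: 29.9
```

```bash
python3 - <<'E'
from h import *
p,Rm,s=pose(); print(s["t"],p,s["force"],s["gripper_force"])
a=read_camera("wrist")["image"]; b=read_camera("scene")["image"]
cv2.imwrite("pics/p1.png",cv2.resize(np.hstack([a,b])[:,:,::-1],(800,300)))
E
```

```text
6.5 [ 0.39828101 -0.31156748  0.25515696] [-0.23262374  0.20253618 -3.58663748] 29.934639930725098
```

View pics/p1.png

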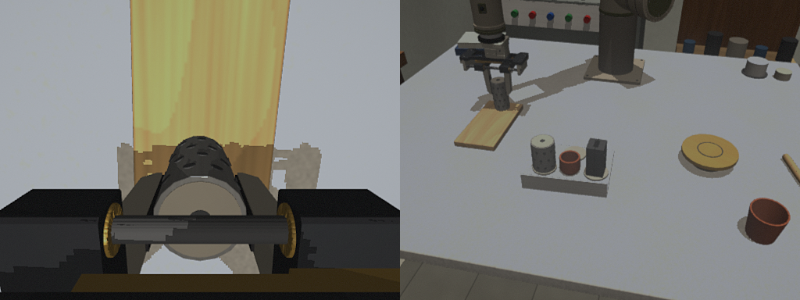

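The narrow flask is over the board, just above its surface, so I'll lower it slightly, release it and fetch the wide one.

arm_command:
  increments:
    - [0,0,0.004,0,0,0]
    - [0,0,0.008,0,0,0]
    - [0,0,0.008,0,0,0]
    - [0,0,0.008,0,0,0]
    - [0,0,0.008,0,0,0]

```text
t: 7.22
tool_pos: [0.3984, -0.3116, 0.2542]
orientation: [3.14, 0.067, 0.001]
force: [-2.9, 2.7, 5.3]
opening: 0.0468
gripper_force: 30.0
```

arm_command:
  increments:
    - [0,0,0,0,0,0]
    - [0,0,0,0,0,0]
    - [0,0,0,0,0,0]
    - [0,0,0,0,0,0]
    - [0,0,0,0,0,0]
  fingers: -1

```text
t: 7.85
tool_pos: [0.3981, -0.3115, 0.2531]
orientation: [3.141, 0.067, -0.0]
force: [-0.1, -0.3, 0.4]
opening: 0.0909
gripper_force: 0.0
```

arm_command:
  increments:
    - [0,0,-0.05,0,0,0]
    - [0,0,-0.2,0,0,0]
    - [0,0,-0.4,0,0,0]
    - [0,0,-0.6,0,0,0]
    - [0.1,-0.08,-0.6,0,0,0]

```text
t: 8.48
tool_pos: [0.4179, -0.2959, 0.3785]
orientation: [3.135, 0.064, 0.009]
force: [0.5, 0.2, 0.1]
opening: 0.0928
gripper_force: 0.0
```

arm_command:
  increments:
    - [0.2,-0.16,0,0,0,0]
    - [0.4,-0.32,0,0,0,0]
    - [0.6,-0.48,0,0,0,0]
    - [0.8,-0.64,0,0,0,0]
    - [0.95,-0.76,0,0,0,0]

```text
t: 9.1
tool_pos: [0.6021, -0.1329, 0.374]
orientation: [3.141, 0.069, 0.001]
force: [0.2, -0.2, 0.3]
opening: 0.0931
gripper_force: 0.0
```

arm_command:
  increments:
    - [0.12,-0.1,0,0,0,0]
    - [0.225,-0.18,0.06,0,0,0]
    - [0.225,-0.18,0.2,0,0,0]
    - [0.225,-0.18,0.28,0,0,0]
    - [0.225,-0.18,0.28,0,0,0]

```text
t: 9.72
tool_pos: [0.6435, -0.0968, 0.3157]
orientation: [-3.14, -0.066, 0.005]
force: [-0.8, 1.1, -0.6]
opening: 0.093
gripper_force: 0.0
```

```bash
python3 - <<'E'
from h import *
p,Rm,s=pose(); print(s["t"],p,s["force"],s["gripper_force"],Rm[:,0])
d=p[:2]-[.6274,-.0287]; print("tray XY",d[0]*.999+d[1]*.045,-.045*d[0]+.999*d[1])
a=read_camera("wrist")["image"]; b=read_camera("scene")["image"]
cv2.imwrite("pics/p2.png",cv2.resize(np.hstack([a,b])[:,:,::-1],(800,300)))
E
```

```text
9.725 [ 0.64348858 -0.09683632  0.31569418] [-0.76213627  1.11186014 -0.56038759] 0.0 [ 0.99910038  0.04229968 -0.00302917]
tray XY 0.013006360219059704 -0.06879217299765053
```

View pics/p2.png

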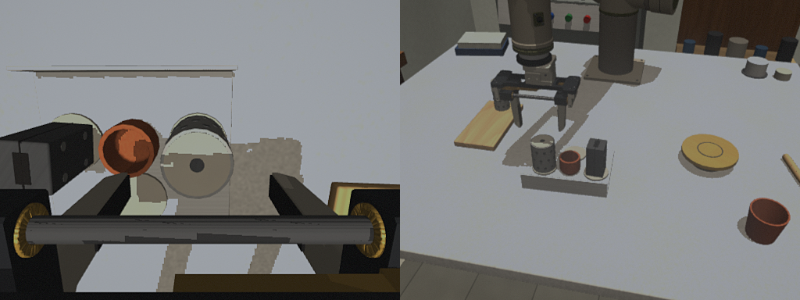

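The narrow flask stands on the board, and the gripper is centred above the wide flask.

arm_command:
  increments:
    - [0,0,0.1,0,0,0]
    - [0,0,0.2,0,0,0]
    - [0,0,0.3,0,0,0]
    - [0,0,0.346,0,0,0]
    - [0,0,0.346,0,0,0]

```text
t: 10.45
tool_pos: [0.6437, -0.0966, 0.2464]
orientation: [-3.14, -0.067, 0.004]
force: [-0.5, 0.3, 0.7]
opening: 0.0931
gripper_force: 0.0
```

arm_command:
  increments:
    - [0,0,0,0,0,0]
    - [0,0,0,0,0,0]
    - [0,0,0,0,0,0]
    - [0,0,0,0,0,0]
    - [0,0,0,0,0,0]
  fingers: 1

```text
t: 11.08
tool_pos: [0.6444, -0.0963, 0.2485]
orientation: [-3.14, -0.067, -0.001]
force: [-0.3, 3.3, 3.4]
opening: 0.0582
gripper_force: 30.0
```

arm_command:
  increments:
    - [0,0,0,0,0,0]
    - [0,0,-0.05,0,0,0]
    - [0,0,-0.1,0,0,0]
    - [0,0,-0.2,0,0,0]
    - [0,0,-0.3,0,0,0]

```text
t: 11.7
tool_pos: [0.6443, -0.0969, 0.3097]
orientation: [3.141, 0.067, 0.001]
force: [0.1, -0.3, -2.9]
opening: 0.0587
gripper_force: 30.0
```

arm_command:
  increments:
    - [0,0,-0.15,0,0,0]
    - [0,0,-0.28,0,0,0]
    - [-0.03,0.06,-0.3,0,0,0]
    - [-0.08,0.16,-0.3,0,0,0]
    - [-0.15,0.31,-0.3,0,0,0]

```text
t: 12.32
tool_pos: [0.6156, -0.1612, 0.3662]
orientation: [-3.14, -0.068, 0.004]
force: [0.1, -0.9, -4.0]
opening: 0.0586
gripper_force: 30.0
```

arm_command:
  increments:
    - [-0.09,0.19,0,0,0,0]
    - [-0.18,0.39,0,0,0,0]
    - [-0.27,0.59,0,0,0,0]
    - [-0.32,0.7,0,0,0,0]
    - [-0.345,0.744,0,0,0,0]

```text
t: 12.95
tool_pos: [0.5523, -0.3139, 0.3661]
orientation: [-3.14, -0.062, 0.004]
force: [-0.7, 0.0, -3.7]
opening: 0.0587
gripper_force: 30.0
```

arm_command:
  increments:
    - [0,0,0.05,0,0,0]
    - [0,0,0.17,0,0,0]
    - [0,0,0.3,0,0,0]
    - [0,0,0.43,0,0,0]
    - [0,0,0.5,0,0,0]

```text
t: 13.58
tool_pos: [0.5539, -0.3099, 0.265]
orientation: [-3.138, -0.069, 0.005]
force: [-0.5, 0.8, -3.2]
opening: 0.0587
gripper_force: 30.0
```

arm_command:
  increments:
    - [0,0,0.03,0,0,0]
    - [0,0,0.05,0,0,0]
    - [0,0,0.06,0,0,0]
    - [0,0,0.07,0,0,0]
    - [0,0,0.07,0,0,0]

```text
t: 14.2
tool_pos: [0.5545, -0.3118, 0.2545]
orientation: [3.14, 0.067, 0.001]
force: [1.3, -0.4, -4.3]
opening: 0.0586
gripper_force: 30.0
```

arm_command:
  increments:
    - [0,0,0.005,0,0,0]
    - [0,0,0.005,0,0,0]
    - [0,0,0.005,0,0,0]
    - [0,0,0.005,0,0,0]
    - [0,0,0.005,0,0,0]

```text
t: 14.82
tool_pos: [0.5546, -0.3117, 0.2545]
orientation: [3.14, 0.067, 0.002]
force: [-2.4, 1.7, 4.7]
opening: 0.0585
gripper_force: 30.0
```

arm_command:
  increments:
    - [0,0,0,0,0,0]
    - [0,0,0,0,0,0]
    - [0,0,0,0,0,0]
    - [0,0,0,0,0,0]
    - [0,0,0,0,0,0]
  fingers: -1

```text
t: 15.45
tool_pos: [0.5543, -0.3116, 0.2529]
orientation: [-3.141, -0.067, 0.0]
force: [0.3, 0.3, -1.0]
opening: 0.093
gripper_force: 0.0
```

arm_command:
  increments:
    - [0,0,-0.05,0,0,0]
    - [0,0,-0.2,0,0,0]
    - [0,0,-0.4,0,0,0]
    - [0.02,-0.08,-0.6,0,0,0]
    - [0.095,-0.334,-0.6,0,0,0]

```text
t: 16.08
tool_pos: [0.5711, -0.2458, 0.379]
orientation: [3.136, 0.061, 0.012]
force: [0.6, 1.1, -0.1]
opening: 0.0929
gripper_force: 0.0
```

arm_command:
  increments:
    - [0.07,-0.25,0,0,0,0]
    - [0.14,-0.5,0,0,0,0]
    - [0.21,-0.75,0,0,0,0]
    - [0.28,-1.0,0,0,0,0]
    - [0.28,-1.0,0,0,0,0]

```text
t: 16.7
tool_pos: [0.6183, -0.0382, 0.3739]
orientation: [-3.14, -0.074, -0.002]
force: [-0.9, -0.3, 0.4]
opening: 0.093
gripper_force: 0.0
```

arm_command:
  increments:
    - [0.06,-0.2,0,0,0,0]
    - [0.12,-0.4,0,0,0,0]
    - [0.12,-0.4,0.14,0,0,0]
    - [0.12,-0.4,0.28,0,0,0]
    - [0.12,-0.4,0.28,0,0,0]

```text
t: 17.32
tool_pos: [0.6374, 0.0383, 0.3145]
orientation: [3.141, 0.066, -0.008]
force: [-0.0, 0.0, -0.0]
opening: 0.093
gripper_force: 0.0
```

```bash
python3 - <<'E'
from h import *
p,Rm,s=pose(); print(s["t"],p,s["force"],s["gripper_force"],Rm[:,0])
d=p[:2]-[.6274,-.0287]; print("tray XY",d[0]*.999+d[1]*.045,-.045*d[0]+.999*d[1])
a=read_camera("wrist")["image"]; b=read_camera("scene")["image"]
cv2.imwrite("pics/p3.png",cv2.resize(np.hstack([a,b])[:,:,::-1],(800,300)))
E
```

```text
17.325 [0.63737144 0.038265   0.31445124] [-0.04757613  0.03333137 -0.00270162] 0.0 [ 0.99910489  0.04199637 -0.00507168]
tray XY 0.012974895994172017 0.06644931905329819
```

View pics/p3.png

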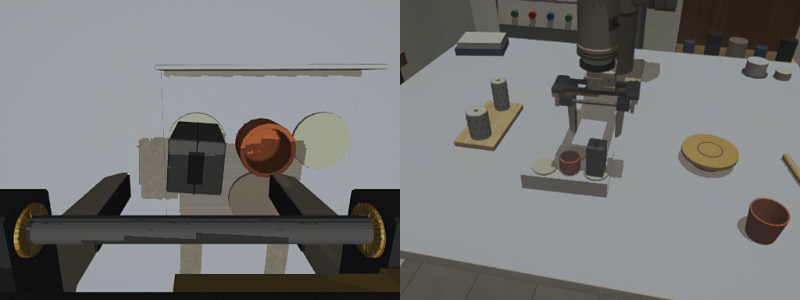

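Both flasks stand on the board and the gripper is centred over the mould.

arm_command:
  increments:
    - [0,0,0.1,0,0,0]
    - [0,0,0.2,0,0,0]
    - [0,0,0.3,0,0,0]
    - [0,0,0.346,0,0,0]
    - [0,0,0.346,0,0,0]

```text
t: 18.05
tool_pos: [0.6379, 0.0392, 0.2462]
orientation: [-3.141, -0.067, 0.004]
force: [-0.5, 0.4, -0.2]
opening: 0.0929
gripper_force: 0.0
```

arm_command:
  increments:
    - [0,0,0,0,0,0]
    - [0,0,0,0,0,0]
    - [0,0,0,0,0,0]
    - [0,0,0,0,0,0]
    - [0,0,0,0,0,0]
  fingers: 1
  force: 35

```text
t: 18.68
tool_pos: [0.6384, 0.0393, 0.2479]
orientation: [-3.14, -0.067, -0.0]
force: [-0.4, 4.6, 3.9]
opening: 0.0478
gripper_force: 2.7
```

arm_command:
  increments:
    - [0,0,0,0,0,0]
    - [0,0,-0.05,0,0,0]
    - [0,0,-0.1,0,0,0]
    - [0,0,-0.2,0,0,0]
    - [0,0,-0.3,0,0,0]

```text
t: 19.3
tool_pos: [0.6385, 0.039, 0.3095]
orientation: [3.141, 0.067, 0.001]
force: [0.0, -0.2, -5.5]
opening: 0.044
gripper_force: 34.4
```

arm_command:
  increments:
    - [0,0,-0.15,0,0,0]
    - [0,0,-0.28,0,0,0]
    - [-0.03,0.06,-0.3,0,0,0]
    - [-0.1,0.2,-0.3,0,0,0]
    - [-0.2,0.388,-0.3,0,0,0]

```text
t: 19.92
tool_pos: [0.6009, -0.041, 0.367]
orientation: [3.141, 0.069, -0.002]
force: [0.7, -0.6, -6.0]
opening: 0.0441
gripper_force: 34.4
```

arm_command:
  increments:
    - [-0.1,0.19,0,0,0,0]
    - [-0.2,0.39,0,0,0,0]
    - [-0.3,0.59,0,0,0,0]
    - [-0.41,0.79,0,0,0,0]
    - [-0.5,0.97,0,0,0,0]

```text
t: 20.55
tool_pos: [0.5083, -0.24, 0.367]
orientation: [-3.141, -0.066, 0.002]
force: [0.4, -0.1, -6.0]
opening: 0.0443
gripper_force: 34.4
```

arm_command:
  increments:
    - [-0.1,0.19,0,0,0,0]
    - [-0.16,0.31,0,0,0,0]
    - [-0.185,0.359,0,0,0,0]
    - [-0.185,0.359,0.02,0,0,0]
    - [-0.185,0.359,0.12,0,0,0]

```text
t: 21.18
tool_pos: [0.4769, -0.3111, 0.3442]
orientation: [3.139, 0.068, 0.004]
force: [0.1, -0.2, -6.1]
opening: 0.0441
gripper_force: 34.4
```

arm_command:
  increments:
    - [0,0,0.12,0,0,0]
    - [0,0,0.24,0,0,0]
    - [0,0,0.34,0,0,0]
    - [0,0,0.4,0,0,0]
    - [0,0,0.42,0,0,0]

```text
t: 21.8
tool_pos: [0.4761, -0.3111, 0.2587]
orientation: [-3.14, -0.068, 0.002]
force: [0.4, 0.8, -5.7]
opening: 0.044
gripper_force: 34.4
```

arm_command:
  increments:
    - [0,0,0.02,0,0,0]
    - [0,0,0.03,0,0,0]
    - [0,0,0.03,0,0,0]
    - [0,0,0.03,0,0,0]
    - [0,0,0.03,0,0,0]

```text
t: 22.42
tool_pos: [0.4763, -0.3116, 0.254]
orientation: [3.141, 0.067, 0.001]
force: [-0.4, -0.2, -5.3]
opening: 0.0442
gripper_force: 34.4
```

arm_command:
  increments:
    - [0,0,0.005,0,0,0]
    - [0,0,0.005,0,0,0]
    - [0,0,0.005,0,0,0]
    - [0,0,0.005,0,0,0]
    - [0,0,0.005,0,0,0]

```text
t: 23.05
tool_pos: [0.4764, -0.3116, 0.254]
orientation: [3.14, 0.067, 0.001]
force: [-4.3, 4.1, 6.3]
opening: 0.0441
gripper_force: 34.4
```

arm_command:
  increments:
    - [0,0,0,0,0,0]
    - [0,0,0,0,0,0]
    - [0,0,0,0,0,0]
    - [0,0,0,0,0,0]
    - [0,0,0,0,0,0]
  fingers: -1

```text
t: 23.68
tool_pos: [0.4762, -0.3115, 0.2527]
orientation: [-3.141, -0.067, -0.0]
force: [0.6, 1.0, -0.0]
opening: 0.0892
gripper_force: 0.0
```

arm_command:
  increments:
    - [0,0,-0.05,0,0,0]
    - [0,0,-0.2,0,0,0]
    - [0,0,-0.4,0,0,0]
    - [0.02,-0.04,-0.6,0,0,0]
    - [0.085,-0.127,-0.6,0,0,0]

```text
t: 24.3
tool_pos: [0.4929, -0.2863, 0.3785]
orientation: [3.136, 0.065, 0.011]
force: [-0.4, 0.4, 1.2]
opening: 0.0929
gripper_force: 0.0
```

arm_command:
  increments:
    - [0.15,-0.24,0,0,0,0]
    - [0.3,-0.48,0,0,0,0]
    - [0.46,-0.72,0,0,0,0]
    - [0.6,-0.95,0,0,0,0]
    - [0.6,-0.95,0,0,0,0]

```text
t: 24.92
tool_pos: [0.6051, -0.087, 0.3734]
orientation: [-3.14, -0.074, -0.002]
force: [0.4, -0.4, 0.5]
opening: 0.0928
gripper_force: 0.0
```

arm_command:
  increments:
    - [0.12,-0.18,0,0,0,0]
    - [0.2,-0.3,0,0,0,0]
    - [0.2,-0.3,0,0,0,0]
    - [0.2,-0.3,0,0,0,0]
    - [0.2,-0.3,0,0,0,0]

```text
t: 25.55
tool_pos: [0.6409, -0.0301, 0.373]
orientation: [3.141, 0.065, 0.0]
force: [0.2, -0.0, -0.3]
opening: 0.0928
gripper_force: 0.0
```

```bash
python3 - <<'E'
from h import *
p,Rm,s=pose(); print(s["t"],p,s["force"],s["gripper_force"],Rm[:,0])
c=read_camera("wrist"); a=c["image"]; b=read_camera("scene")["image"]
hsv=cv2.cvtColor(a,cv2.COLOR_RGB2HSV)
m=((hsv[...,0]<12)|(hsv[...,0]>172))&(hsv[...,1]>120)
bl=blobs(m)[0]; e=cv2.fitEllipse(cv2.convexHull(bl)); print(e)
q=ray(c,255,185,.05)
for nm,z in (("crucible z.05",.05),("z.03",.03)):
  w=ray(c,*e[0],z); d=(w-p)[:2]; print(nm,w, "tool shift",Rm[:2,0]@d,Rm[:2,1]@d)
cv2.imwrite("pics/p4.png",cv2.resize(np.hstack([a,b])[:,:,::-1],(800,300)))
# turntable in top and scene
t=read_camera("top"); hsv=cv2.cvtColor(t["image"],cv2.COLOR_RGB2HSV)
m=(hsv[...,0]>14)&(hsv[...,0]<38)&(hsv[...,1]>70)&(hsv[...,2]>70); m[:,250:]=0
bl=blobs(m)[0]; e=cv2.fitEllipse(cv2.convexHull(bl)); print("tt",e,ray(t,*e[0],.04))
E
```

```text
25.55 [ 0.64088918 -0.03011319  0.3729759 ] [ 0.21737889 -0.01057489 -0.30929517] 0.0 [9.99150127e-01 4.12192213e-02 9.09087150e-06]
((251.1715850830078, 176.14739990234375), (57.569114685058594, 60.591487884521484), 4.910842418670654)
crucible z.05 [ 0.64426007 -0.02747686  0.05      ] tool shift 0.0034766946223271137 -0.002495141970815912
z.03 [ 0.63993825 -0.02741996  0.03      ] tool shift -0.0008391104630849993 -0.0027301368683620634
tt ((130.48316955566406, 210.85940551757812), (51.997257232666016, 53.668025970458984), 62.060203552246094) [0.51732455 0.32988699 0.04      ]
```

View pics/p4.png

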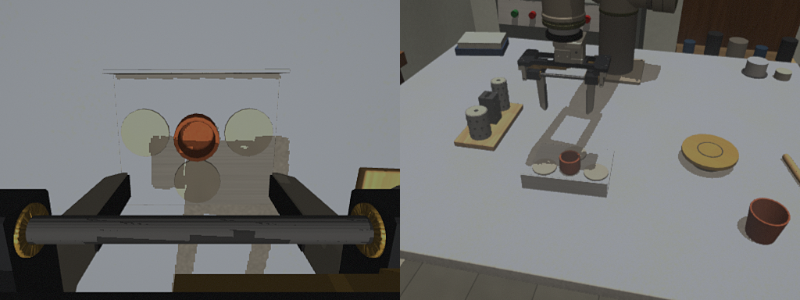

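All three stand on the board and the crucible is untouched between the pads. Next I'll pick up the crucible.

arm_command:
  increments:
    - [0.005,-0.01,0.15,0,0,0]
    - [0.005,-0.01,0.37,0,0,0]
    - [0.005,-0.01,0.6,0,0,0]
    - [0.005,-0.01,0.75,0,0,0]
    - [0.005,-0.01,0.8,0,0,0]

```text
t: 26.32
tool_pos: [0.641, -0.027, 0.2101]
orientation: [-3.14, -0.066, 0.007]
force: [-0.2, 0.4, 0.1]
opening: 0.093
gripper_force: 0.0
```

arm_command:
  increments:
    - [0,0,0.02,0,0,0]
    - [0,0,0.04,0,0,0]
    - [0,0,0.04,0,0,0]
    - [0,0,0.04,0,0,0]
    - [0,0,0.04,0,0,0]

```text
t: 26.95
tool_pos: [0.6424, -0.0268, 0.2053]
orientation: [3.141, 0.067, 0.001]
force: [0.1, -0.0, 0.8]
opening: 0.0928
gripper_force: 0.0
```

arm_command:
  increments:
    - [0,0,0,0,0,0]
    - [0,0,0,0,0,0]
    - [0,0,0,0,0,0]
    - [0,0,0,0,0,0]
    - [0,0,0,0,0,0]
  fingers: 1
  force: 12

```text
t: 27.58
tool_pos: [0.6422, -0.0267, 0.2047]
orientation: [-3.141, -0.067, 0.0]
force: [-0.3, -0.3, 0.8]
opening: 0.0544
gripper_force: 12.0
```

arm_command:
  increments:
    - [0,0,0,0,0,0]
    - [0,0,-0.05,0,0,0]
    - [0,0,-0.2,0,0,0]
    - [0,0,-0.4,0,0,0]
    - [0,0,-0.6,0,0,0]

```text
t: 28.2
tool_pos: [0.642, -0.0268, 0.3264]
orientation: [3.141, 0.067, -0.0]
force: [0.4, -0.1, -1.3]
opening: 0.0545
gripper_force: 12.0
```

arm_command:
  increments:
    - [-0.01,-0.05,-0.1,0,0,0]
    - [-0.05,-0.2,-0.1,0,0,0]
    - [-0.12,-0.4,-0.1,0,0,0]
    - [-0.18,-0.6,-0.1,0,0,0]
    - [-0.24,-0.8,-0.1,0,0,0]

```text
t: 28.82
tool_pos: [0.5863, 0.1327, 0.344]
orientation: [-3.141, -0.067, 0.002]
force: [1.0, 0.4, -1.0]
opening: 0.0542
gripper_force: 12.0
```

arm_command:
  increments:
    - [-0.06,-0.2,0,0,0,0]
    - [-0.12,-0.4,0,0,0,0]
    - [-0.18,-0.6,0,0,0,0]
    - [-0.18,-0.6,0,0,0,0]
    - [-0.18,-0.6,0,0,0,0]

```text
t: 29.45
tool_pos: [0.546, 0.2495, 0.3442]
orientation: [3.14, 0.068, -0.001]
force: [-0.1, -0.2, -1.6]
opening: 0.0545
gripper_force: 12.0
```

```bash
python3 - <<'E'
from h import *
p,Rm,s=pose(); print(s["t"],p,s["force"],s["gripper_force"],s["opening"],Rm[:,0])
c=read_camera("wrist"); a=c["image"]; print("proj est centre",proj(c,[.5173,.3299,.04]))
cv2.imwrite("pics/p5.png",a[:,:,::-1])
E
```

```text
29.45 [0.54600998 0.2494752  0.34418363] [-0.06968474 -0.19570018 -1.5505708 ] 11.999838519841433 0.05453564966432294 [ 9.99052247e-01  4.35192322e-02 -8.27432185e-04]
proj est centre [161.13482727 212.17971486]
```

View pics/p5.png

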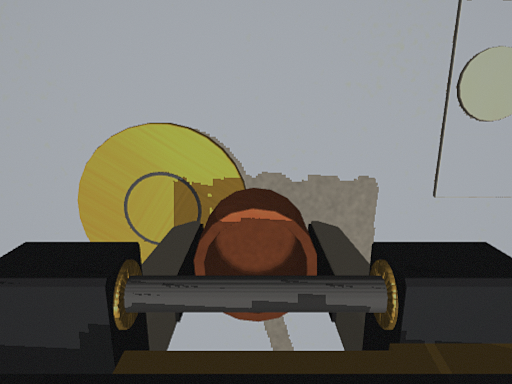

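The ring centre is at (163,208), within 4 px of the prediction, so I'll average the two and set the crucible down.

arm_command:
  increments:
    - [-0.03,-0.1,0,0,0,0]
    - [-0.07,-0.25,0,0,0,0]
    - [-0.118,-0.403,0,0,0,0]
    - [-0.118,-0.403,0.08,0,0,0]
    - [-0.118,-0.403,0.2,0,0,0]

```text
t: 30.12
tool_pos: [0.5196, 0.3291, 0.3046]
orientation: [-3.14, -0.067, -0.002]
force: [-0.2, -0.6, -0.9]
opening: 0.0544
gripper_force: 12.0
```

arm_command:
  increments:
    - [0,0,0.12,0,0,0]
    - [0,0,0.22,0,0,0]
    - [0,0,0.28,0,0,0]
    - [0,0,0.305,0,0,0]
    - [0,0,0.305,0,0,0]

```text
t: 30.75
tool_pos: [0.5195, 0.3289, 0.2439]
orientation: [-3.141, -0.067, -0.0]
force: [-0.6, -0.5, -0.9]
opening: 0.0548
gripper_force: 12.0
```

arm_command:
  increments:
    - [0,0,0.01,0,0,0]
    - [0,0,0.02,0,0,0]
    - [0,0,0.024,0,0,0]
    - [0,0,0.024,0,0,0]
    - [0,0,0.024,0,0,0]

```text
t: 31.38
tool_pos: [0.5194, 0.3289, 0.239]
orientation: [-3.141, -0.067, -0.0]
force: [0.1, 0.3, -1.8]
opening: 0.0544
gripper_force: 12.0
```

```bash
python3 - <<'E'
from h import *
p,Rm,s=pose(); print(s["t"],p,s["force"],s["gripper_force"],s["opening"],Rm[:,0])
E
```

```text
31.375 [0.51935024 0.32894626 0.23900162] [ 0.12306593  0.33318476 -1.78525197] 11.99998585972935 0.05440927877047429 [9.99090020e-01 4.26512354e-02 6.86071141e-05]
```

arm_command:
  increments:
    - [0,0,0.004,0,0,0]
    - [0,0,0.004,0,0,0]
    - [0,0,0.004,0,0,0]
    - [0,0,0.004,0,0,0]
    - [0,0,0.004,0,0,0]

```text
t: 32.0
tool_pos: [0.5194, 0.329, 0.2387]
orientation: [-3.141, -0.067, -0.001]
force: [-2.6, -1.8, 5.7]
opening: 0.0545
gripper_force: 12.0
```

arm_command:
  increments:
    - [0,0,0,0,0,0]
    - [0,0,0,0,0,0]
    - [0,0,0,0,0,0]
    - [0,0,0,0,0,0]
    - [0,0,0,0,0,0]
  fingers: -1

```text
t: 32.62
tool_pos: [0.5193, 0.3289, 0.2381]
orientation: [3.141, 0.067, -0.0]
force: [-0.1, -1.1, -0.2]
opening: 0.0925
gripper_force: 0.0
```

arm_command:
  increments:
    - [0,0,-0.05,0,0,0]
    - [0,0,-0.2,0,0,0]
    - [0,0,-0.4,0,0,0]
    - [0,0,-0.6,0,0,0]
    - [0,0,-0.67,0,0,0]

```text
t: 33.25
tool_pos: [0.52, 0.3293, 0.3763]
orientation: [-3.138, -0.067, -0.008]
force: [-0.4, -1.0, 0.4]
opening: 0.0929
gripper_force: 0.0
```

```bash
python3 - <<'E'
from h import *
p,Rm,s=pose(); print(s["t"],p,s["force"],s["gripper_force"],s["opening"],Rm[:,0])
c=read_camera("wrist"); a=c["image"]; b=read_camera("scene")["image"]
hsv=cv2.cvtColor(a,cv2.COLOR_RGB2HSV)
m=((hsv[...,0]<12)|(hsv[...,0]>172))&(hsv[...,1]>120)
e=cv2.fitEllipse(cv2.convexHull(blobs(m)[0])); print(e,ray(c,*e[0],.086),ray(c,*e[0],.076))
cv2.imwrite("pics/p6.png",cv2.resize(np.hstack([a,b])[:,:,::-1],(800,300)))
E
```

```text
33.25 [0.51999442 0.32929074 0.37629581] [-0.38718416 -1.04709755  0.40882362] 0.0 0.09286600867071163 [0.99907663 0.04263555 0.00530003]
((256.4674072265625, 187.45733642578125), (63.661338806152344, 67.00811004638672), 1.8747591972351074) [0.52262669 0.3280019  0.086     ] [0.52017736 0.32788342 0.076     ]
```

View pics/p6.png

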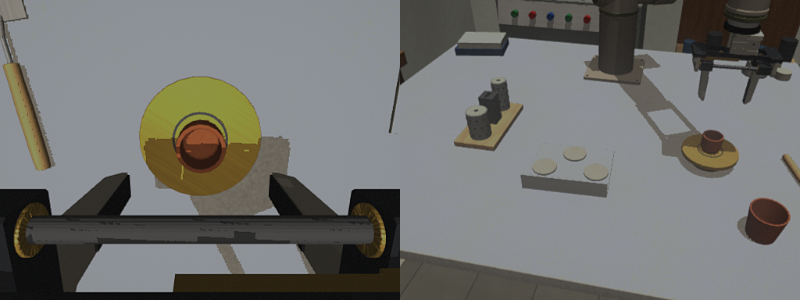

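The crucible stands inside the ring, within about 2 mm. Next I'll go back for the mould.

arm_command:
  increments:
    - [-0.02,0.2,0,0,0,0]
    - [-0.05,0.45,0,0,0,0]
    - [-0.08,0.7,0,0,0,0]
    - [-0.105,0.95,0,0,0,0]
    - [-0.11,1.0,0,0,0,0]

```text
t: 33.98
tool_pos: [0.5052, 0.1257, 0.3698]
orientation: [3.14, 0.062, -0.005]
force: [0.5, 0.5, 0.9]
opening: 0.0931
gripper_force: 0.0
```

arm_command:
  increments:
    - [-0.03,0.25,0,0,0,0]
    - [-0.055,0.5,0,0,0,0]
    - [-0.08,0.75,0,0,0,0]
    - [-0.11,1.0,0,0,0,0]
    - [-0.11,1.0,0,0,0,0]

```text
t: 34.6
tool_pos: [0.4921, -0.0747, 0.3706]
orientation: [-3.141, -0.061, 0.003]
force: [0.4, 0.6, -0.2]
opening: 0.0933
gripper_force: 0.0
```

arm_command:
  increments:
    - [-0.03,0.25,0,0,0,0]
    - [-0.055,0.5,0,0,0,0]
    - [-0.08,0.75,0,0,0,0]
    - [-0.11,1.0,0,0,0,0]
    - [-0.11,1.0,0,0,0,0]

```text
t: 35.22
tool_pos: [0.4791, -0.2747, 0.3707]
orientation: [-3.14, -0.063, 0.002]
force: [0.4, 0.3, 0.1]
opening: 0.0932
gripper_force: 0.0
```

arm_command:
  increments:
    - [-0.02,0.19,0,0,0,0]
    - [-0.02,0.19,0,0,0,0]
    - [-0.02,0.19,0,0,0,0]
    - [-0.02,0.19,0,0,0,0]
    - [-0.02,0.19,0,0,0,0]

```text
t: 35.85
tool_pos: [0.4769, -0.3105, 0.3722]
orientation: [-3.141, -0.069, -0.0]
force: [0.0, 0.0, 0.7]
opening: 0.0929
gripper_force: 0.0
```

```bash
cat >> h.py <<'E'
def to(x,y,z):
    p,Rm,s=pose(); print(s["t"],p.round(4),"yaw",np.arctan2(Rm[1,0],Rm[0,0]).round(4),"shift units",(Rm.T@(np.array([x,y,z])-p)/.2).round(3),"F",s["force"].round(1),s["opening"].round(4))
E
python3 -c "
from h import *
to(.4762,-.3115,.2527)
cv2.imwrite('pics/p7.png',read_camera('wrist')['image'][:,:,::-1])"
```

```text
Traceback (most recent call last):
  File "h.py", line 15, in to
    p,Rm,s=pose(); print(s["t"],p.round(4),"yaw",np.arctan2(Rm[1,0],Rm[0,0]).round(4),"shift units",(Rm.T@(np.array([x,y,z])-p)/.2).round(3),"F",s["force"].round(1),s["opening"].round(4))
                                                                                                                                                                     ^^^^^^^^^^^^^^^^^^
AttributeError: 'float' object has no attribute 'round'
```

arm_command:
  increments:
    - [-0.004,0.005,0.1,0,0,0]
    - [-0.004,0.005,0.28,0,0,0]
    - [-0.004,0.005,0.46,0,0,0]
    - [-0.004,0.005,0.58,0,0,0]
    - [-0.004,0.005,0.595,0,0,0]

```text
t: 36.48
tool_pos: [0.4745, -0.3115, 0.2495]
orientation: [-3.137, -0.067, 0.007]
force: [0.4, 0.1, -0.2]
opening: 0.0927
gripper_force: 0.0
```

arm_command:
  increments:
    - [0,0,0,0,0,0]
    - [0,0,0,0,0,0]
    - [0,0,0,0,0,0]
    - [0,0,0,0,0,0]
    - [0,0,0,0,0,0]
  fingers: 1
  force: 35

```text
t: 37.1
tool_pos: [0.4759, -0.3125, 0.2534]
orientation: [3.141, 0.067, 0.0]
force: [-0.4, 2.9, 2.2]
opening: 0.0479
gripper_force: 2.3
```

arm_command:
  increments:
    - [0,0,0,0,0,0]
    - [0,0,-0.05,0,0,0]
    - [0,0,-0.15,0,0,0]
    - [0,0,-0.3,0,0,0]
    - [0,0,-0.45,0,0,0]

```text
t: 37.72
tool_pos: [0.4757, -0.3125, 0.345]
orientation: [3.141, 0.067, 0.0]
force: [1.0, -0.7, -5.6]
opening: 0.044
gripper_force: 34.5
```

arm_command:
  increments:
    - [0,0,-0.12,0,0,0]
    - [0,0,-0.15,0,0,0]
    - [0.03,-0.06,-0.15,0,0,0]
    - [0.1,-0.2,-0.15,0,0,0]
    - [0.2,-0.388,-0.15,0,0,0]

```text
t: 38.35
tool_pos: [0.5123, -0.2321, 0.3713]
orientation: [-3.139, -0.065, 0.004]
force: [0.2, 0.5, -5.8]
opening: 0.0441
gripper_force: 34.5
```

arm_command:
  increments:
    - [0.1,-0.19,0,0,0,0]
    - [0.2,-0.39,0,0,0,0]
    - [0.3,-0.59,0,0,0,0]
    - [0.41,-0.79,0,0,0,0]
    - [0.5,-0.97,0,0,0,0]

```text
t: 38.98
tool_pos: [0.6041, -0.0326, 0.3711]
orientation: [-3.14, -0.068, 0.004]
force: [0.9, -0.8, -5.4]
opening: 0.0438
gripper_force: 34.5
```

arm_command:
  increments:
    - [0.1,-0.19,0,0,0,0]
    - [0.16,-0.31,0,0,0,0]
    - [0.185,-0.36,0,0,0,0]
    - [0.185,-0.36,0.02,0,0,0]
    - [0.185,-0.36,0.12,0,0,0]

```text
t: 39.6
tool_pos: [0.6383, 0.0375, 0.3496]
orientation: [3.14, 0.066, 0.004]
force: [-1.2, -0.3, -6.1]
opening: 0.0442
gripper_force: 34.5
```

arm_command:
  increments:
    - [0,0,0.12,0,0,0]
    - [0,0,0.25,0,0,0]
    - [0,0,0.36,0,0,0]
    - [0,0,0.44,0,0,0]
    - [0,0,0.48,0,0,0]

```text
t: 40.22
tool_pos: [0.6373, 0.0377, 0.2512]
orientation: [-3.141, -0.066, 0.004]
force: [0.3, 0.9, -5.1]
opening: 0.0443
gripper_force: 34.5
```

```bash
sed -i 's/s\["opening"\].round(4)/s["opening"]/' h.py; python3 -c "
from h import *
to(.6384,.0393,.2479)
a=read_camera('wrist')['image']; b=read_camera('scene')['image']
cv2.imwrite('pics/p7.png',cv2.resize(np.hstack([a,b])[:,:,::-1],(800,300)))"
```

```text
40.225 [0.6373 0.0377 0.2512] yaw 0.0418 shift units [ 0.006 -0.008  0.017] F [ 0.3  0.9 -5.1] 0.04426085742934813
```

View pics/p7.png

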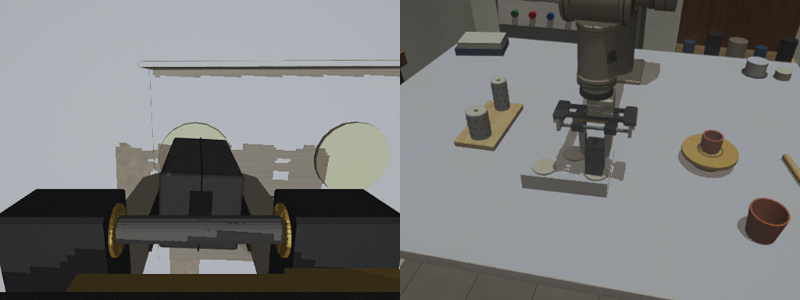

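The mould is centred over the left pad, about 3 mm above it.

arm_command:
  increments:
    - [0.003,-0.006,0.008,0,0,0]
    - [0.003,-0.006,0.014,0,0,0]
    - [0.003,-0.006,0.018,0,0,0]
    - [0.003,-0.006,0.02,0,0,0]
    - [0.003,-0.006,0.02,0,0,0]

```text
t: 40.95
tool_pos: [0.6386, 0.0395, 0.2492]
orientation: [3.141, 0.067, -0.0]
force: [0.2, -0.4, -5.8]
opening: 0.0441
gripper_force: 34.5
```

arm_command:
  increments:
    - [0,0,0,0,0,0]
    - [0,0,0,0,0,0]
    - [0,0,0,0,0,0]
    - [0,0,0,0,0,0]
    - [0,0,0,0,0,0]
  fingers: -1

```text
t: 41.58
tool_pos: [0.6386, 0.0395, 0.2492]
orientation: [-3.141, -0.067, -0.0]
force: [0.6, 0.1, 0.6]
opening: 0.0895
gripper_force: 0.0
```

arm_command:
  increments:
    - [0,0,-0.05,0,0,0]
    - [0,0,-0.2,0,0,0]
    - [0,0,-0.4,0,0,0]
    - [-0.02,0.08,-0.6,0,0,0]
    - [-0.095,0.335,-0.63,0,0,0]

```text
t: 42.2
tool_pos: [0.6236, -0.0271, 0.3807]
orientation: [3.14, 0.073, 0.013]
force: [-0.1, -0.7, -0.0]
opening: 0.0932
gripper_force: 0.0
```

arm_command:
  increments:
    - [-0.07,0.25,0,0,0,0]
    - [-0.14,0.5,0,0,0,0]
    - [-0.21,0.75,0,0,0,0]
    - [-0.28,1.0,0,0,0,0]
    - [-0.28,1.0,0,0,0,0]

```text
t: 42.82
tool_pos: [0.5739, -0.2339, 0.376]
orientation: [3.14, 0.06, 0.001]
force: [0.7, 1.4, -0.9]
opening: 0.0932
gripper_force: 0.0
```

arm_command:
  increments:
    - [-0.06,0.2,0,0,0,0]
    - [-0.12,0.4,0,0,0,0]
    - [-0.12,0.4,0.05,0,0,0]
    - [-0.12,0.4,0.1,0,0,0]
    - [-0.12,0.4,0.1,0,0,0]

```text
t: 43.45
tool_pos: [0.5546, -0.3097, 0.3535]
orientation: [-3.139, -0.069, 0.003]
force: [0.2, -0.3, -0.1]
opening: 0.0932
gripper_force: 0.0
```

```bash
python3 -c "
from h import *
to(.5543,-.3116,.2529)"
```

```text
43.45 [ 0.5546 -0.3097  0.3535] yaw 0.0442 shift units [-0.001  0.011  0.503] F [ 0.2 -0.3 -0.1] 0.09318355602509622
```

arm_command:
  increments:
    - [0,0.004,0.15,0,0,0]
    - [0,0.004,0.3,0,0,0]
    - [0,0.004,0.43,0,0,0]
    - [0,0.004,0.505,0,0,0]
    - [0,0.004,0.505,0,0,0]

```text
t: 44.08
tool_pos: [0.5544, -0.3113, 0.2531]
orientation: [-3.139, -0.068, 0.003]
force: [-0.1, 0.3, -0.5]
opening: 0.0933
gripper_force: 0.0
```

arm_command:
  increments:
    - [0,0,0,0,0,0]
    - [0,0,0,0,0,0]
    - [0,0,0,0,0,0]
    - [0,0,0,0,0,0]
    - [0,0,0,0,0,0]
  fingers: 1
  force: 30

```text
t: 44.7
tool_pos: [0.5547, -0.3122, 0.2546]
orientation: [3.141, 0.067, 0.001]
force: [-0.3, 1.0, 3.3]
opening: 0.0583
gripper_force: 30.0
```

arm_command:
  increments:
    - [0,0,0,0,0,0]
    - [0,0,-0.05,0,0,0]
    - [0,0,-0.15,0,0,0]
    - [0,0,-0.3,0,0,0]
    - [0,0,-0.45,0,0,0]

```text
t: 45.32
tool_pos: [0.5544, -0.3122, 0.346]
orientation: [3.141, 0.067, 0.0]
force: [0.5, -0.0, -4.6]
opening: 0.0586
gripper_force: 30.0
```

arm_command:
  increments:
    - [0,0,-0.12,0,0,0]
    - [0,0,-0.15,0,0,0]
    - [0.03,-0.06,-0.15,0,0,0]
    - [0.08,-0.16,-0.15,0,0,0]
    - [0.15,-0.31,-0.15,0,0,0]

```text
t: 45.95
tool_pos: [0.582, -0.2473, 0.3724]
orientation: [-3.139, -0.066, 0.003]
force: [1.2, 0.2, -4.2]
opening: 0.0585
gripper_force: 30.0
```

arm_command:
  increments:
    - [0.09,-0.19,0,0,0,0]
    - [0.18,-0.39,0,0,0,0]
    - [0.27,-0.59,0,0,0,0]
    - [0.32,-0.7,0,0,0,0]
    - [0.345,-0.744,0,0,0,0]

```text
t: 46.58
tool_pos: [0.6447, -0.0952, 0.3731]
orientation: [-3.14, -0.071, 0.002]
force: [-0.4, -1.6, -4.2]
opening: 0.0587
gripper_force: 30.0
```

arm_command:
  increments:
    - [0,0,0.05,0,0,0]
    - [0,0,0.18,0,0,0]
    - [0,0,0.32,0,0,0]
    - [0,0,0.46,0,0,0]
    - [0,0,0.55,0,0,0]

```text
t: 47.2
tool_pos: [0.6433, -0.0987, 0.2615]
orientation: [-3.141, -0.064, 0.005]
force: [-0.4, 0.6, -2.8]
opening: 0.0586
gripper_force: 30.0
```

arm_command:
  increments:
    - [0,0,0.03,0,0,0]
    - [0,0,0.05,0,0,0]
    - [0,0,0.055,0,0,0]
    - [0,0,0.055,0,0,0]
    - [0,0,0.055,0,0,0]

```text
t: 47.82
tool_pos: [0.6447, -0.0973, 0.2539]
orientation: [3.141, 0.067, 0.002]
force: [0.4, -0.9, -4.5]
opening: 0.0586
gripper_force: 30.0
```

```bash
python3 -c "
from h import *
to(.6444,-.0963,.2485)"
```

```text
47.825 [ 0.6447 -0.0973  0.2539] yaw 0.0428 shift units [-0.001 -0.005  0.027] F [ 0.4 -0.9 -4.5] 0.05861147447333067
```

arm_command:
  increments:
    - [0,-0.004,0.01,0,0,0]
    - [0,-0.004,0.018,0,0,0]
    - [0,-0.004,0.025,0,0,0]
    - [0,-0.004,0.029,0,0,0]
    - [0,-0.004,0.029,0,0,0]

```text
t: 48.45
tool_pos: [0.6445, -0.0964, 0.2487]
orientation: [-3.141, -0.067, -0.001]
force: [-5.5, 1.8, 6.8]
opening: 0.0583
gripper_force: 30.0
```

arm_command:
  increments:
    - [0,0,0,0,0,0]
    - [0,0,0,0,0,0]
    - [0,0,0,0,0,0]
    - [0,0,0,0,0,0]
    - [0,0,0,0,0,0]
  fingers: -1

```text
t: 49.08
tool_pos: [0.6444, -0.0966, 0.2472]
orientation: [-3.141, -0.067, 0.0]
force: [-0.3, -0.9, 0.4]
opening: 0.0928
gripper_force: 0.0
```

arm_command:
  increments:
    - [0,0,-0.05,0,0,0]
    - [0,0,-0.2,0,0,0]
    - [0,0,-0.4,0,0,0]
    - [0,0,-0.6,0,0,0]
    - [-0.1,0.08,-0.63,0,0,0]

```text
t: 49.7
tool_pos: [0.6265, -0.1129, 0.3789]
orientation: [3.139, 0.07, 0.012]
force: [0.2, -0.2, -0.6]
opening: 0.0928
gripper_force: 0.0
```

arm_command:
  increments:
    - [-0.2,0.16,0,0,0,0]
    - [-0.4,0.32,0,0,0,0]
    - [-0.6,0.48,0,0,0,0]
    - [-0.8,0.64,0,0,0,0]
    - [-0.95,0.76,0,0,0,0]

```text
t: 50.32
tool_pos: [0.4402, -0.2744, 0.3744]
orientation: [3.14, 0.066, 0.001]
force: [1.3, -0.9, -0.0]
opening: 0.0931
gripper_force: 0.0
```

arm_command:
  increments:
    - [-0.12,0.1,0,0,0,0]
    - [-0.225,0.18,0,0,0,0]
    - [-0.225,0.18,0.05,0,0,0]
    - [-0.225,0.18,0.1,0,0,0]
    - [-0.225,0.18,0.1,0,0,0]

```text
t: 50.95
tool_pos: [0.3985, -0.3103, 0.3519]
orientation: [-3.139, -0.068, 0.002]
force: [-0.2, 0.1, -0.4]
opening: 0.0933
gripper_force: 0.0
```

```bash
python3 -c "
from h import *
to(.3981,-.3115,.2531)
a=read_camera('wrist')['image']; b=read_camera('scene')['image']
cv2.imwrite('pics/p8.png',cv2.resize(np.hstack([a,b])[:,:,::-1],(800,300)))"
```

```text
50.95 [ 0.3985 -0.3103  0.3519] yaw 0.0436 shift units [-0.002  0.007  0.494] F [-0.2  0.1 -0.4] 0.09332485965115371
```

View pics/p8.png

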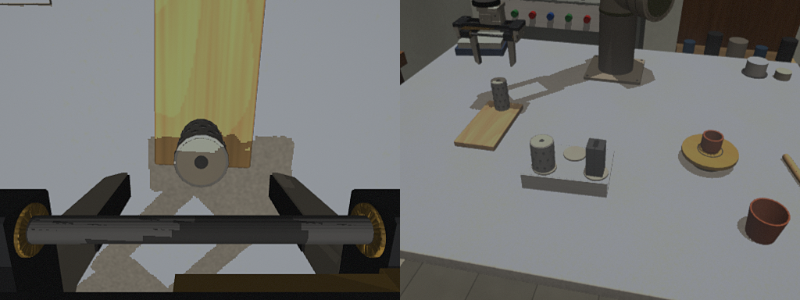

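The mould and wide flask are back on their pads, and the gripper is above the narrow flask.

arm_command:
  increments:
    - [0,0.003,0.15,0,0,0]
    - [0,0.003,0.3,0,0,0]
    - [0,0.003,0.43,0,0,0]
    - [0,0.003,0.494,0,0,0]
    - [0,0.003,0.494,0,0,0]

```text
t: 51.68
tool_pos: [0.3984, -0.3115, 0.254]
orientation: [-3.14, -0.068, 0.002]
force: [0.2, -0.5, -0.2]
opening: 0.0929
gripper_force: 0.0
```

arm_command:
  increments:
    - [0,0,0,0,0,0]
    - [0,0,0,0,0,0]
    - [0,0,0,0,0,0]
    - [0,0,0,0,0,0]
    - [0,0,0,0,0,0]
  fingers: 1

```text
t: 52.3
tool_pos: [0.3983, -0.3118, 0.2546]
orientation: [-3.141, -0.067, -0.0]
force: [-0.3, 3.4, 2.2]
opening: 0.0474
gripper_force: 1.4
```

arm_command:
  increments:
    - [0,0,0,0,0,0]
    - [0,0,-0.05,0,0,0]
    - [0,0,-0.15,0,0,0]
    - [0,0,-0.3,0,0,0]
    - [0,0,-0.45,0,0,0]

```text
t: 52.92
tool_pos: [0.3981, -0.3116, 0.3455]
orientation: [-3.14, -0.067, 0.001]
force: [0.2, -0.8, -3.1]
opening: 0.0471
gripper_force: 30.0
```

arm_command:
  increments:
    - [0,0,-0.12,0,0,0]
    - [0,0,-0.15,0,0,0]
    - [0.03,-0.05,-0.15,0,0,0]
    - [0.08,-0.12,-0.15,0,0,0]
    - [0.165,-0.24,-0.15,0,0,0]

```text
t: 53.55
tool_pos: [0.4295, -0.2612, 0.3731]
orientation: [-3.139, -0.066, 0.003]
force: [-0.6, -0.6, -2.3]
opening: 0.0467
gripper_force: 30.0
```

arm_command:
  increments:
    - [0.13,-0.19,0,0,0,0]
    - [0.26,-0.39,0,0,0,0]
    - [0.4,-0.59,0,0,0,0]
    - [0.54,-0.79,0,0,0,0]
    - [0.66,-0.96,0,0,0,0]

```text
t: 54.18
tool_pos: [0.5535, -0.0618, 0.3731]
orientation: [-3.14, -0.069, 0.003]
force: [0.5, -0.5, -2.5]
opening: 0.0469
gripper_force: 30.0
```

arm_command:
  increments:
    - [0.08,-0.11,0,0,0,0]
    - [0.11,-0.16,0,0,0,0]
    - [0.11,-0.16,0.04,0,0,0]
    - [0.11,-0.16,0.16,0,0,0]
    - [0.11,-0.16,0.3,0,0,0]

```text
t: 54.8
tool_pos: [0.5731, -0.0331, 0.3136]
orientation: [3.14, 0.065, 0.0]
force: [-0.0, -0.2, -3.2]
opening: 0.0465
gripper_force: 30.0
```

arm_command:
  increments:
    - [0,0,0.12,0,0,0]
    - [0,0,0.21,0,0,0]
    - [0,0,0.27,0,0,0]
    - [0,0,0.3,0,0,0]
    - [0,0,0.3,0,0,0]

```text
t: 55.42
tool_pos: [0.5736, -0.0322, 0.2546]
orientation: [3.141, 0.067, -0.0]
force: [0.3, 0.2, -2.8]
opening: 0.0467
gripper_force: 30.0
```

```bash
python3 -c "
from h import *
to(.5735,-.0314,.2482)"
```

```text
55.425 [ 0.5736 -0.0322  0.2546] yaw 0.0426 shift units [-0.    -0.004  0.032] F [ 0.3  0.2 -2.8] 0.04672143852315988
```

arm_command:
  increments:
    - [0,-0.004,0.01,0,0,0]
    - [0,-0.004,0.02,0,0,0]
    - [0,-0.004,0.028,0,0,0]
    - [0,-0.004,0.034,0,0,0]
    - [0,-0.004,0.034,0,0,0]

```text
t: 56.05
tool_pos: [0.5737, -0.0312, 0.2486]
orientation: [3.141, 0.067, 0.001]
force: [-2.8, 0.9, 5.2]
opening: 0.0469
gripper_force: 30.0
```

arm_command:
  increments:
    - [0,0,0,0,0,0]
    - [0,0,0,0,0,0]
    - [0,0,0,0,0,0]
    - [0,0,0,0,0,0]
    - [0,0,0,0,0,0]
  fingers: -1

```text
t: 56.68
tool_pos: [0.5735, -0.0313, 0.2477]
orientation: [3.141, 0.067, -0.0]
force: [0.6, -0.1, -0.9]
opening: 0.0906
gripper_force: 0.0
```

arm_command:
  increments:
    - [0,0,-0.05,0,0,0]
    - [0,0,-0.2,0,0,0]
    - [0,0,-0.4,0,0,0]
    - [0,0,-0.6,0,0,0]
    - [0,0,-0.78,0,0,0]

```text
t: 57.3
tool_pos: [0.5735, -0.0313, 0.4063]
orientation: [3.141, 0.067, 0.003]
force: [0.9, 0.1, 0.2]
opening: 0.0932
gripper_force: 0.0
```

arm_command:
  increments:
    - [0.1,0,0,0,0,0]
    - [0.224,-0.02,0,0,0,0]
    - [0.224,-0.02,0,0,0,0]
    - [0.224,-0.02,0,0,0,0]
    - [0.224,-0.02,0,0,0,0]

```text
t: 57.92
tool_pos: [0.6176, -0.0255, 0.4039]
orientation: [3.141, 0.067, -0.0]
force: [-0.7, -0.5, 0.2]
opening: 0.0929
gripper_force: 0.0
```

```bash
python3 - <<'E'
from h import *
to(.619,-.0252,.4038)
c=read_camera("wrist"); a=c["image"]; b=read_camera("scene")["image"]
for n,x in [("narrow",[.574,-.0307,.108]),("wide",[.6457,-.0961,.092]),("mould",[.6391,.0399,.1])]: print(n,proj(c,x).round())
cv2.imwrite("pics/p9.png",cv2.resize(a[110:270,140:385,::-1],None,fx=3.2,fy=3.2))
E
```

```text
57.925 [ 0.6176 -0.0255  0.4039] yaw 0.0425 shift units [ 0.007 -0.001  0.001] F [-0.7 -0.5  0.2] 0.09291279391476154
narrow [258. 236.]
wide [337. 154.]
mould [178. 157.]
```

View pics/p9.png

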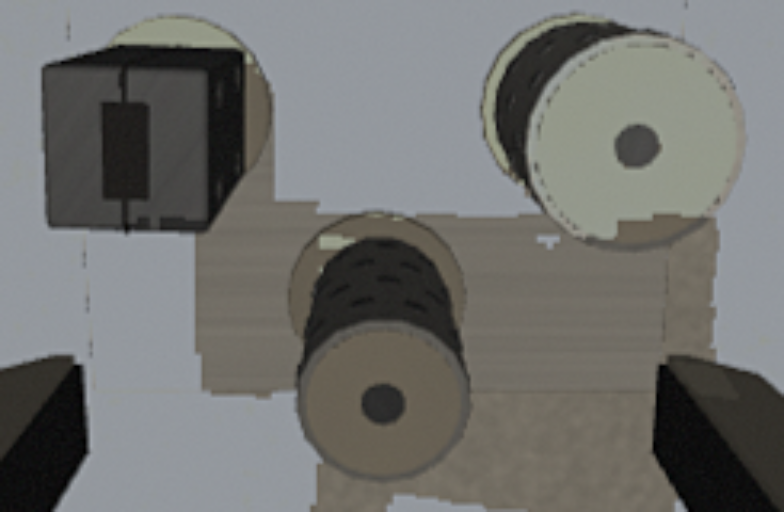

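The hole centres are at about (259,236), (339,155) and (179,157), within 2 px (about 2 mm) of where they started.

```bash
python3 -c "
from plant import *
print(close_job())"
```

```text
the job is handed in; nothing more can be done
None
```

The job is handed in: the crucible stands in the middle of the turntable, and both flasks and the mould are back on their own pads within about 2 mm of where they started, all upright and released; no verdict came back.

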